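# Lock the pinch cap onto the telecentric lens

### The job

Put the pinch cap on the big lens that stands nose up in its bench stand: take the cap by its two orange tabs, keep them squeezed while you lower it through the gaps of the lens mouth, and, pressing it gently down on the sprung seal, turn it clockwise (seen from above) as far as the stop. Then let go so that both tabs spring out into their notches and the cap is locked. Do not force the cap or the lens, and leave the other things where they are.

Things in the scene. Friction and masses are not known exactly. Their poses are not given: they have to be found in the camera images.
- cap: Black round pinch cap, loose, 70 g, lying tabs up on the floor of the grey tray, 4 mm above the bench. Origin: centre of its underside, z up. Disc 49.8 mm across, 9 mm thick, with a white line on top along x. Two black lugs stick out along its +x and -x; two upright orange finger tabs stand along its +y and -y.
- cap_lug (a point): Outer end, top edge, of the cap's +x lug (the -x lug is alike): 29.5 mm from the cap's axis. Each lug is 13 mm wide and reaches from the underside up to 4 mm.
- cap_grip (a point): Point on the cap's axis level with the tops of the tabs, 31 mm above the underside. Grasp from above, fingers closing along the cap's y, with the TCP about here, so that the fingertips (about 13 mm above the underside) stay above the lens rim.
- tab_a (a joint): Inward travel (m) of the orange tab on the cap's +y side: 0 out, 0.0045 squeezed. 20 mm wide, 5 mm thick, from 10 to 31 mm above the underside; flat outer faces of the two tabs 58 mm apart free, 49 mm squeezed. Spring 3 N at 0, 7.5 N at 0.0045: a 20 N grip holds it in. The 4.8 mm wide tooth below it (4.5 to 7.5 mm above the underside) reaches 29 mm from the axis free, 24.5 mm squeezed.
- tab_b (a joint): Inward travel (m) of the orange tab on the cap's -y side, with its tooth; as tab_a.
- lens: Dark grey telecentric lens, 74 mm across, held nose up and upright, rear tube clamped at some height, in a fixed round aluminium stand 110 mm across. Origin: on the lens axis, 150 mm below the rim of its mouth, which is 0 to 20 mm above the bench, differently each time; z up along the axis. Its mouth takes the cap.
- lens_mouth (a point): Centre of the lens mouth, level with the flat rim, 150 to 170 mm above the bench. Inside the mouth (62 mm across) lies a bright ledge ring, 52 mm inner diameter, flush with the rim, 4 mm thick, with two entry gaps for the lugs and two brass-edged notches for the teeth. Squeezed teeth clear the ledge, free ones do not. A cap that has not entered rests on the rim.
- entry_gap (a point): Middle of one entry gap in the ledge, 29 mm from the axis along the lens +x 34 degrees wide, white dots on the rim. The lugs pass down here when cap and lens x axes are parallel (either way round) within about 3 degrees and centred within 1 mm. Turning takes about 0.1 N m; 0.2 to 0.3 N m more at the stop is enough.
- entry_gap_b (a point): Middle of the other entry gap, along the lens -x. Below the ledge the cap turns clockwise only, from the gaps until its lugs meet hard stops 42 to 56 degrees on: stops and notches sit on a brass index ring that is clamped at a different angle each time, so the stop must be felt. At the stop the teeth face their notches (18 degrees wide). Locked, the cap's underside is 8 mm below the rim.
- seal: Grey sprung seal ring in the lens mouth, 50 mm across; origin: centre of its top, 6.5 mm below the rim at rest. It gives 2.7 mm downwards, then is hard: spring 6 N/mm, 1.2 N at rest, 17 N at the bottom. It meets the cap's underside; the lugs get under the ledge only when it is pressed in over 1.5 mm (10 N). A press over 24 N spoils it; cap and lens take 45 N in all (spring, press and stop).
- ring_gauge: bystander: steel setting ring, 60 mm across, 18 mm high, on the bench; origin under its centre
- rear_cap: bystander: small black rear lens cap without tabs, 33 mm across, 9 mm high, in the tray; origin under its centre
- flange: bystander: small brass turned flange, 34 mm across, 18 mm high, in the tray; origin under its centre
- cleaner: bystander: clear bottle of lens cleaner with blue cap, 52 mm across, 150 mm high; origin under its centre
- blower: bystander: black rubber dust blower standing nozzle up, 62 mm across, 105 mm high; origin under its centre
- calib_plate: bystander: aluminium calibration plate with a round glass, 100 x 60 x 6 mm, on the bench; origin under its centre

How it is judged:
By the outcome, as a careful person would: the job done as asked, in the order asked, and still so for the second after the job is handed in, with the robot touching nothing.
It also fails if it takes over 64 s, if anything falls off the work surface, if the arm or the gripper's body presses on something with over 40 N, if the wrist force passes 120 N, or if a joint passes its speed limit or range.

### The arm

A 7-joint arm with a two-finger parallel gripper is mounted at the origin on the work surface. World frame = base frame: x ahead of the robot, y to its left, z up, the work surface at z = 0. Lengths are in mm, angles in rad, forces in N, time in s.
With the tool pointing down it reaches from about 350 to 900 mm from the base axis. Payload 19.9 kg.
Tool frame: the origin (TCP) lies between the finger pads, 19 mm behind the fingertips; this is the grasp point; z points along the fingers, y is the line along which they close (so a half turn about z gives the same grasp; the last joint's range is limited). The gripper opens to 85 mm and grips with 20 to 120 N. Pads are 22 mm wide; open, the fingers measure 114 mm over their backs; the gripper's body (76 mm by 85 mm) begins 54 mm behind the grasp point. The pads swing forward as they close: fully open they stand 13 mm farther back than shut.
Start: joints at [-1.258, 0.417, -0.01, 1.614, 0.005, 1.111, -0.053], TCP at [217.115, 586.058, 249.96] pointing down, gripper open.
Joint ranges: [-2.81, 2.81], [-0.39, 2.02], [-1.27, 1.25], [0.06, 2.57], [-1.19, 4.33], [0.19, 2], [-2.82, 2.82]. Speed limits (rad/s): [1.89, 1.89, 2.39, 2.39, 3.01, 3.01, 3.01].

### API

Orientations are given as a unit quaternion [x, y, z, w].
In Python, from bench import * gives the robot as it stands.
- The arm moves only by the tool jog_arm, never from a script. Its argument "steps" is a list of rows, each a list of 3 entries, a list of its own where there are three numbers: the shift along the tool's x, y, z each as a share of 300 mm, from -1 to 1, then the turn, a rotation vector about the tool's x, y, z each as a share of 45 degrees, from -1 to 1, then the closure, from -1 (fully open) to 1 (shut). A call has 1 to 12 rows; each row shifts and turns the commanded pose from where the row before left it, along the tool's axes as they then stand; what a row does not reach is not made up. A row lasts 1/12 s, in which the tool goes at most 41.7 mm and 7.16 degrees, less where a joint would pass 70% of its speed; a pose out of reach is approached as far as the arm can. A call with a number of a shift or a turn outside -1 to 1 is refused whole. A call with a gripper value outside its range is refused whole. The fingers move at their own pace and stop on an object; "force" is the grip in N (left out, the last holds). Time passes only in rows, so rows that do not move let the fingers close. It gives the time, the measured TCP pose, the force, the opening and the grip force at its end, in the units of the state.
- sense(): the state, without advancing time (a new reading comes with each control period).
- get_image(name): name is "scene" or "top"; returns the picture (420x560x3 uint8, red, green, blue); there is no depth.
- camera_params(name): a dict with "K" (3x3 intrinsics, pixels), "rvec" (rotation vector, rad) and "tvec" (3), from world to camera coordinates, as OpenCV has them. Camera axes: x right, y down, z forward; pixel columns grow to the right and rows downward; lengths in mm; the calibration is good to about 2 mm. A picture is of the moment at which its call begins. camera_params takes no time and is no camera call.
- sign_off(): hands the job in; it is judged then, once.
The state is a dict: "time": time; "joints": joint angles; "joint_velocities": joint speeds; "effort": joint torques, N m; "tool_pos": TCP position; "orientation": TCP orientation; "contact_force": force on the tool from outside, world axes, zero at the start; "ft_torque": the same for the moment, N m; "width": opening from 0.0 (shut) to 1.0 (fully open); "grip_force": force on a finger pad.
Only numpy, scipy, OpenCV 4.12 (cv2) and the standard library are available. Lean on these libraries where they do the work, as an engineer would, in place of code of your own. Each camera call takes 0.05 s, during which the arm holds its last target. There are 200 camera calls.

## Working session

There is one attempt and no reset: what is moved stays moved. The work goes in short steps, Python scripts to look and compute and a tool call to move; the robot and the scene stay as the last step left them, time stands still between calls to the robot, and variables do not carry over. Pictures are saved under pics/ and viewed, at most 10 in all, crops included, and the job is handed in when it is done.

Besides the shell and the picture viewer there is one more tool, called after ">>>" by a JSON object that holds its "name" and its "arguments". jog_arm: Moves the arm, as the interface text tells. Its arguments: {"type":"object","properties":{"steps":{"type":"array","items":{"type":"array"}},"force":{"type":"number"}},"required":["steps"]}

```bash
mkdir -p pics; ls; python3 - <<'E'
from bench import *
import cv2
print(sense())
for n in("scene","top"):
    print(n,camera_params(n)); cv2.imwrite(f"pics/{n}0.png",get_image(n)[:,:,::-1])
E
```

```text
pics
{'time': 0.0, 'joints': array([-1.25749372,  0.41799345, -0.0103122 ,  1.61420051,  0.00466756,
        1.11071732, -0.05300597]), 'joint_velocities': array([0.00128062, 0.0004353 , 0.00125477, 0.00154856, 0.0010443 ,
       0.00329321, 0.00022315]), 'effort': array([ 2.61776195e-04, -8.64426470e+01,  6.79040272e-01, -4.34904027e+01,
        1.91153248e-02,  7.30284752e-03,  5.13605892e-05]), 'tool_pos': array([217.00477779, 585.74956444, 249.33698539]), 'orientation': array([ 1.76474010e-01,  9.84305087e-01, -6.41872104e-04, -8.34939358e-05]), 'contact_force': array([-0.73295678,  0.42723659,  0.39593931]), 'ft_torque': array([-0.03129953,  0.0169881 , -0.0123259 ]), 'grip_force': 0.0, 'width': 0.9974312677877957}
scene {'K': array([[417.45439434,   0.        , 278.66094195],
       [  0.        , 417.45439434, 205.96988286],
       [  0.        ,   0.        ,   1.        ]]), 'rvec': array([ 1.97959267,  1.1176813 , -0.58797638]), 'tvec': array([-283.45538885, -218.70156021, 1636.22263073])}
top {'K': array([[539.99311742,   0.        , 285.63508461],
       [  0.        , 539.99311742, 211.58906754],
       [  0.        ,   0.        ,   1.        ]]), 'rvec': array([ 2.17348126, -2.16653303,  0.07380567]), 'tvec': array([   6.24043636,  588.48761152, 1350.65220277])}
```

View pics/scene0.png

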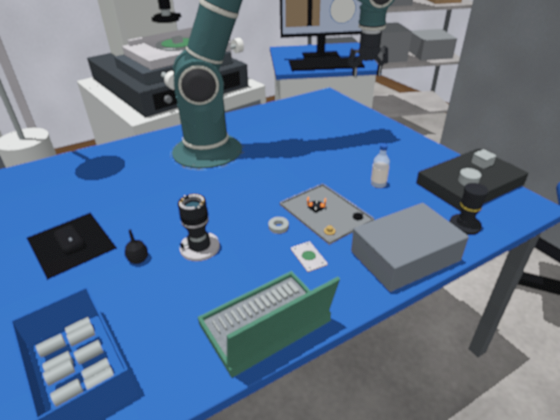

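View pics/top0.png

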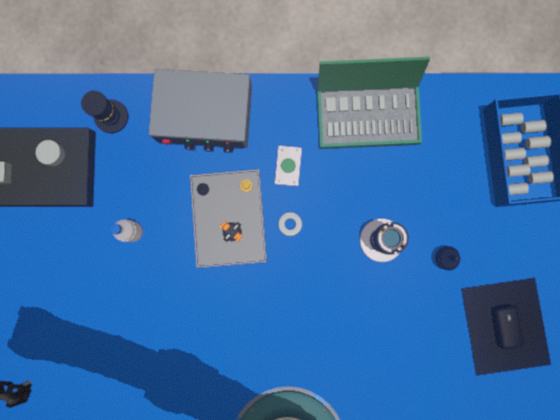

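The scene view shows the cap in the tray at about (317,206) and the lens mouth at about (193,203). In the top view the cap is at (232,231) and the mouth at (390,237). I'll enlarge both.

```bash
python3 - <<'E'
import cv2,numpy as np
t=cv2.imread("pics/top0.png");s=cv2.imread("pics/scene0.png")
c=lambda im,u,v:cv2.resize(im[v-18:v+19,u-25:u+25],(400,296),interpolation=cv2.INTER_CUBIC)
cv2.imwrite("pics/crop.png",np.vstack([np.hstack([c(t,232,231),c(t,390,237)]),np.hstack([c(s,317,206),c(s,193,203)])]))
E
```

```text
(no output)
```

View pics/crop.png

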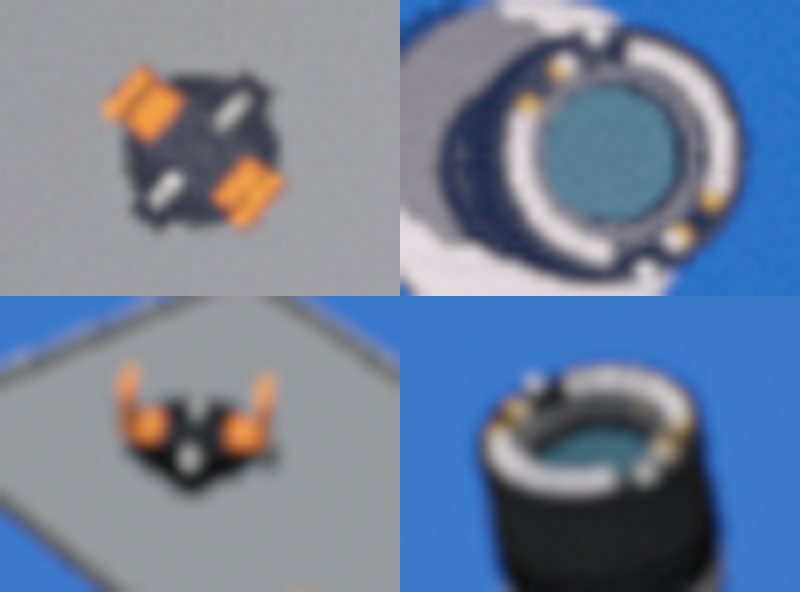

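Top crops: the cap has tabs upper-left and lower-right, with the white line running upper-right to lower-left. The mouth's white dots are at crop (597,40) and (645,268), mid-gap. Next I measure by mask centroids and triangulation.

```bash
cat > h.py <<'E'
from bench import *
import cv2,numpy as np
from scipy.spatial.transform import Rotation as R
CP={n:camera_params(n) for n in("scene","top")}
def avg(n,k=4): return np.mean([get_image(n).astype(float) for _ in range(k)],0)
def P(n):
    c=CP[n]; return c["K"]@np.c_[cv2.Rodrigues(c["rvec"])[0],c["tvec"]]
def onplane(n,uv,z):
    M=P(n); H=M[:,[0,1,3]].copy(); H[:,2]+=M[:,2]*z
    p=np.linalg.solve(H,[uv[0],uv[1],1]); return p[:2]/p[2]
def tri(a,b):  # scene uv, top uv
    X=cv2.triangulatePoints(P("scene"),P("top"),np.array(a,float).reshape(2,1),np.array(b,float).reshape(2,1)); return (X[:3]/X[3]).ravel()
def proj(n,X): p=P(n)@np.r_[X,1]; return p[:2]/p[2]
def blobs(im,mask,roi,scale=8,amin=1,w=None):
    u0,v0,u1,v1=roi; c=cv2.resize(im[v0:v1,u0:u1].astype(np.float32),None,fx=scale,fy=scale,interpolation=cv2.INTER_CUBIC)
    m=mask(c).astype(np.uint8); n,l,st,ce=cv2.connectedComponentsWithStats(m)
    return [(st[i,4]/scale**2,(ce[i]+.5)/scale-.5+[u0,v0],st[i,:4]/scale+[u0,v0,0,0]) for i in range(1,n) if st[i,4]/scale**2>amin]
orange=lambda c:(c[...,0]>190)&(c[...,2]<110)&(c[...,0]-c[...,2]>90)
brass=lambda c:(c[...,0]-c[...,2]>35)&(c[...,0]>120)
white=lambda c:(c.min(-1)>150)
E
python3 - <<'E'
from h import *
np.set_printoptions(precision=2,suppress=True)
t=avg("top");s=avg("scene");np.savez("im0.npz",t=t,s=s)
for n,im,rc,rl in(("top",t,(215,215,250,248),(372,219,412,256)),("scene",s,(300,193,335,220),(177,185,210,225))):
    print(n,"C",-cv2.Rodrigues(CP[n]["rvec"])[0].T@CP[n]["tvec"])
    print("orange",blobs(im,brass,rc)); print("capwhite",blobs(im,lambda c:(c.min(-1)>105) if n=="top" else c.min(-1)>110,rc,amin=.5)) 
    print("brass",blobs(im,brass,rl,amin=.3)); print("white",blobs(im,white,rl,amin=.5))
E
```

```text
top C [ 471.99  -15.17 1395.57]
orange [(np.float64(64.78125), array([224.52, 225.66]), array([219.5 , 221.12,  10.75,   9.88])), (np.float64(56.15625), array([237.54, 236.56]), array([233.38, 232.5 ,   9.38,   9.38]))]
capwhite [(np.float64(825.75), array([232.28, 230.96]), array([215., 215.,  35.,  33.])), (np.float64(15.140625), array([235.42, 226.51]), array([233.5 , 224.38,   4.88,   5.25])), (np.float64(15.375), array([227.38, 236.1 ]), array([225.38, 234.12,   5.  ,   5.12]))]
brass [(np.float64(4.5), array([384.24, 227.43]), array([383.5 , 226.62,   2.5 ,   2.5 ])), (np.float64(6.234375), array([380.66, 231.62]), array([379.62, 230.75,   3.  ,   2.62])), (np.float64(6.71875), array([403.5 , 243.54]), array([402.5 , 242.62,   3.12,   2.88])), (np.float64(4.5), array([399.92, 247.67]), array([399.12, 247.  ,   2.5 ,   2.38]))]
white [(np.float64(50.34375), array([384.22, 220.67]), array([377.12, 219.  ,  14.62,   5.5 ])), (np.float64(72.78125), array([401.44, 232.01]), array([393.62, 224.25,  13.  ,  19.12])), (np.float64(4.296875), array([385.47, 226.66]), array([384.75, 226. 
[... 460 characters left out ...]
.15, 203.02]), array([319.88, 197.75,   6.75,   9.88]))]
capwhite [(np.float64(770.609375), array([317.27, 206.08]), array([300., 193.,  35.,  27.])), (np.float64(5.40625), array([315.18, 207.72]), array([314.5 , 206.75,   2.38,   2.88]))]
brass [(np.float64(6.75), array([181.23, 199.93]), array([179.62, 198.5 ,   3.75,   3.88])), (np.float64(6.296875), array([201.85, 202.07]), array([200.62, 200.62,   3.75,   4.  ]))]
white [(np.float64(38.578125), array([197.11, 196.08]), array([189.5 , 194.  ,  14.25,   6.75])), (np.float64(39.421875), array([185.4 , 206.25]), array([179.38, 202.38,  15.  ,   6.88])), (np.float64(0.65625), array([198.14, 206.45]), array([198.12, 206.5 ,   1.  ,   0.88]))]
```

```bash
python3 - <<'E'
from h import *
np.set_printoptions(precision=1,suppress=True,linewidth=200)
d=np.load("im0.npz");t=d["t"].astype(np.float32)
for a,b in(((191.255,201.165),(392.115,237.485)),((191.54,201.0),(392.08,237.565))):
    X=tri(a,b); print("mouth",X,proj("top",X)-b,proj("scene",X)-a)
c=np.array([392.1,237.52])
for z in(150,160,170): print(z,onplane("top",c,z))
z=X[2]; C=onplane("top",c,z)
th=np.arange(0,360,3)
for r in(28.5,34):
    uv=np.array([proj("top",[*(C+r*np.array([np.cos(a),np.sin(a)])),z]) for a in np.radians(th)],np.float32)
    v=cv2.remap(t,uv[None,:,0],uv[None,:,1],cv2.INTER_CUBIC)[0]
    print(r,[(int(a),int(x.min())) for a,x in zip(th,v)])
B=[onplane("top",u,z) for u in((384.24,227.43),(380.66,231.62),(403.5,243.54),(399.92,247.67))]
print("brass r,ang",[(np.linalg.norm(b-C),np.degrees(np.arctan2(*(b-C)[::-1]))) for b in B])
# cap
A=[tri((308.81,201.83),(224.52,225.66)),tri((323.15,203.02),(237.54,236.56))]
print("tabs",A,np.mean(A,0))
W=[onplane("top",u,13) for u in((235.42,226.51),(227.38,236.1))]
print("line",W,np.mean(W,0),np.degrees(np.arctan2(*(W[0]-W[1])[::-1])))
T=[onplane("top",u,25) for u in((224.52,225.66),(237.54,236.56))]
print("tabs z25",T,np.mean(T,0),np.degrees(np.arctan2(*(T[0]-T[1])[::-1])))
E
```

```text
mouth [ 518.4 -236.7  161.7] [-0.1 -0. ] [-0.1 -0. ]
mouth [ 518.3 -236.3  162. ] [-0.2 -0.1] [-0.3 -0. ]
150 [ 518.6 -239. ]
160 [ 518.3 -237.2]
170 [ 517.9 -235.4]
28.5 [(0, 63), (3, 50), (6, 57), (9, 74), (12, 79), (15, 76), (18, 75), (21, 88), (24, 124), (27, 161), (30, 183), (33, 171), (36, 139), (39, 111), (42, 99), (45, 92), (48, 77), (51, 74), (54, 88), (57, 96), (60, 105), (63, 119), (66, 149), (69, 180), (72, 198), (75, 205), (78, 207), (81, 209), (84, 211), (87, 213), (90, 214), (93, 215), (96, 213), (99, 213), (102, 213), (105, 211), (108, 210), (111, 211), (114, 211), (117, 208), (120, 209), (123, 212), (126, 209), (129, 208), (132, 206), (135, 208), (138, 209), (141, 212), (144, 212), (147, 210), (150, 210), (153, 209), (156, 206), (159, 208), (162, 213), (165, 213), (168, 210), (171, 190), (174, 161), (177, 119), (180, 88), (183, 79), (186, 73), (189, 67), (192, 60), (195, 54), (198, 62), (201, 81), (204, 129), (207, 175), (210, 193), (213, 174), (216, 139), (219, 105), (222, 88), (225, 65), (228, 47), (231, 54), (234, 78), (237, 89), (240, 101), (243, 119), (246, 153)
[... 1590 characters left out ...]
, (315, 98), (318, 101), (321, 100), (324, 98), (327, 91), (330, 86), (333, 89), (336, 87), (339, 91), (342, 91), (345, 88), (348, 84), (351, 90), (354, 79), (357, 68)]
brass r,ang [(np.float64(28.897819268239427), np.float64(37.4553915665041)), (np.float64(29.0691144263881), np.float64(62.64961216296608)), (np.float64(29.037849888649546), np.float64(-117.91412099659465)), (np.float64(28.845325805999313), np.float64(-142.8551605492552))]
tabs [array([544.8, 148.7,  32.1]), array([534.9, 145.2,  15. ])] [539.9 147.   23.6]
line [array([550.7, 137.1]), array([526. , 157.5])] [538.4 147.3] -39.51972362055351
tabs z25 [array([552.1, 163.7]), array([524.5, 130.1])] [538.3 146.9] 50.49922544160663
```

>>> {"name": "jog_arm", "arguments": {"steps": [[[0,0,0],[0,0,0.142],-1],[[0,0,0],[0,0,0.142],-1],[[0,0,0],[0,0,0.142],-1],[[-0.11,-0.028,0],[0,0,0],-1],[[-0.11,-0.028,0],[0,0,0],-1],[[-0.11,-0.028,0],[0,0,0],-1],[[-0.11,-0.028,0],[0,0,0],-1],[[-0.11,-0.028,0],[0,0,0],-1],[[-0.11,-0.028,0],[0,0,0],-1],[[-0.11,-0.028,0],[0,0,0],-1],[[-0.11,-0.028,0],[0,0,0],-1],[[-0.11,-0.028,0],[0,0,0],-1]]}}

```text
time: 1.5
tool_pos: [398.9, 337.3, 250.2]
orientation: [0.338, 0.941, 0.0, 0.0]
contact_force: [1.4, 1.0, 0.3]
width: 1.0
grip_force: 0.0
```

>>> {"name": "jog_arm", "arguments": {"steps": [[[-0.11,-0.028,0],[0,0,0],-1],[[-0.11,-0.028,0],[0,0,0],-1],[[-0.11,-0.028,0],[0,0,0],-1],[[-0.11,-0.028,0],[0,0,0],-1],[[-0.11,-0.028,0],[0,0,0],-1],[[-0.11,-0.028,0],[0,0,0],-1],[[-0.11,-0.028,0],[0,0,0],-1],[[0,0,0.12],[0,0,0],-1],[[0,0,0.12],[0,0,0],-1],[[0,0,0.12],[0,0,0],-1],[[0,0,0.1],[0,0,0],-1],[[0,0,0],[0,0,0],-1]]}}

```text
time: 2.5
tool_pos: [536.3, 145.7, 107.0]
orientation: [0.338, 0.941, -0.003, -0.003]
contact_force: [-0.8, -0.4, -0.2]
width: 0.999
grip_force: 0.0
```

```bash
cat >> h.py <<'E'
def go(x,y,z,yaw):  # yaw: world angle of tool y, deg
    s=sense(); r=R.from_quat(s["orientation"]); m=r.as_matrix()
    a=np.radians(yaw); ty=np.array([np.cos(a),np.sin(a),0]); tz=np.array([0,0,-1.]); T=np.c_[np.cross(ty,tz),ty,tz]
    d=np.array([x,y,z])-s["tool_pos"]
    np.set_printoptions(precision=4,suppress=True)
    print("t",s["time"],"pos",s["tool_pos"],"yaw",np.degrees(np.arctan2(m[1,1],m[0,1])),"F",s["contact_force"],"M",s["ft_torque"],"w",s["width"]*85,"g",s["grip_force"],"j",s["joints"])
    print("turn deg",np.degrees((r.inv()*R.from_matrix(T)).as_rotvec()),"shift mm in tool now",m.T@d,"after turn",T.T@d)
E
python3 -c "
from h import *
go(538.35,147.1,35,50.5)"
```

```text
t 2.5 pos [536.3389 145.7191 107.0496] yaw 50.50526796955491 F [-0.7666 -0.3811 -0.2281] M [0.0306 0.0759 0.0091] w 84.93882079311688 g 0.0 j [-0.5438  0.4927  0.2808  1.9039 -0.1869  0.7778  0.7215]
turn deg [-0.3803 -0.2057  0.0046] shift mm in tool now [-0.9323  2.8229 72.0296] after turn [-0.6735  2.3448 72.0496]
```

>>> {"name": "jog_arm", "arguments": {"steps": [[[-0.0023,0.008,0],[-0.0085,-0.0046,0],-1],[[0,0,0.05],[0,0,0],-1],[[0,0,0.05],[0,0,0],-1],[[0,0,0.05],[0,0,0],-1],[[0,0,0.05],[0,0,0],-1],[[0,0,0.025],[0,0,0],-1],[[0,0,0.015],[0,0,0],-1],[[0,0,0],[0,0,0],-1]]}}

```text
time: 3.17
tool_pos: [542.2, 148.4, 40.8]
orientation: [0.338, 0.941, 0.003, 0.003]
contact_force: [-0.2, 0.1, -0.2]
width: 1.001
grip_force: 0.0
```

```bash
python3 - <<'E'
from h import *
go(538.35,147.1,35,50.5)
t=get_image("top");s=get_image("scene")
c=lambda im,u,v:cv2.resize(im[v-18:v+19,u-25:u+25],(400,296),interpolation=cv2.INTER_CUBIC)
cv2.imwrite("pics/grasp.png",np.hstack([c(t,232,231),c(s,317,200)])[:,:,::-1])
E
```

```text
t 3.1667 pos [542.1881 148.3646  40.782 ] yaw 50.50878216732149 F [-0.2382  0.0954 -0.1605] M [-0.0481  0.0382  0.0736] w 85.04719715067272 g 0.0 j [-0.513   0.6014  0.2431  1.9206 -0.2317  0.6377  0.7565]
turn deg [0.4312 0.2384 0.0079] shift mm in tool now [ 2.1816 -3.4602  5.747 ] after turn [ 2.1572 -3.4171  5.782 ]
```

View pics/grasp.png

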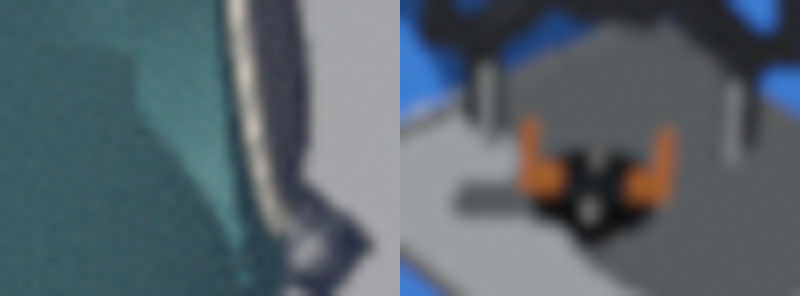

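The scene view shows the fingers straddling both tabs, while the arm hides the top view. I let the arm settle and read it again.

>>> {"name": "jog_arm", "arguments": {"steps": [[[0,0,0],[0,0,0],-1],[[0,0,0],[0,0,0],-1],[[0,0,0],[0,0,0],-1],[[0,0,0],[0,0,0],-1]]}}

```text
time: 3.6
tool_pos: [541.8, 148.2, 40.3]
orientation: [0.338, 0.941, 0.003, 0.003]
contact_force: [0.1, -0.1, -0.2]
width: 0.999
grip_force: 0.0
```

```bash
python3 -c "
from h import *
go(538.35,147.1,35,50.5)"
```

```text
t 3.6 pos [541.7526 148.1804  40.2906] yaw 50.50540607835815 F [ 0.1049 -0.0701 -0.2322] M [ 0.0308 -0.0123  0.0042] w 84.90789617383338 g 0.0 j [-0.5129  0.6018  0.243   1.9214 -0.2319  0.6371  0.7566]
turn deg [0.3982 0.2209 0.0046] shift mm in tool now [ 1.9589 -3.0345  5.2621] after turn [ 1.9383 -2.9979  5.2906]
```

>>> {"name": "jog_arm", "arguments": {"steps": [[[0.0065,-0.01,0.01],[0.0085,0.005,0],-1],[[0,0,0.007],[0,0,0],-1],[[0,0,0],[0,0,0],-1],[[0,0,0],[0,0,0],1],[[0,0,0],[0,0,0],1],[[0,0,0],[0,0,0],1],[[0,0,0],[0,0,0],1],[[0,0,0],[0,0,0],1],[[0,0,0],[0,0,0],1],[[0,0,0],[0,0,0],1],[[0,0,0],[0,0,0],1],[[0,0,0],[0,0,0],1]], "force": 25}}

```text
time: 4.6
tool_pos: [538.4, 147.0, 35.5]
orientation: [0.338, 0.941, 0.0, -0.0]
contact_force: [-4.2, -1.1, 12.1]
width: 0.56
grip_force: 23.7
```

```bash
python3 -c "
from h import *
go(538.35,147.1,35,50.5)"
```

```text
t 4.6 pos [538.4078 146.9625  35.5157] yaw 50.495610005721495 F [-4.1883 -1.0942 12.11  ] M [-0.4399  0.9546  0.0512] w 47.605218681449784 g 23.74355971813202 j [-0.5117  0.6084  0.2414  1.9254 -0.2331  0.6343  0.7578]
turn deg [ 0.0161 -0.0082 -0.0044] shift mm in tool now [0.132  0.0692 0.5158] after turn [0.1321 0.0694 0.5157]
```

>>> {"name": "jog_arm", "arguments": {"steps": [[[0,0,-0.02],[0,0,0],1],[[0,0,-0.06],[0,0,0],1],[[0,0,-0.1],[0,0,0],1],[[0,0,-0.1],[0,0,-0.14],1],[[0,0,-0.1],[0,0,-0.14],1],[[0,0,-0.1],[0,0,-0.14],1],[[0,0,-0.1],[0,0,-0.14],1],[[0,0,-0.06],[0,0,-0.14],1],[[0,0,-0.02],[0,0,-0.14],1],[[0,0,0],[0,0,-0.14],1],[[0,0,0],[0,0,-0.138],1],[[0,0,0],[0,0,0],1]]}}

```text
time: 5.6
tool_pos: [538.2, 146.9, 233.3]
orientation: [-0.097, 0.995, 0.0, 0.0]
contact_force: [0.9, -0.4, -1.0]
width: 0.554
grip_force: 27.8
```

>>> {"name": "jog_arm", "arguments": {"steps": [[[0.0127,-0.052,0],[0,0,0],1],[[0.0254,-0.104,0],[0,0,0],1],[[0.0254,-0.104,0],[0,0,0],1],[[0.0254,-0.104,0],[0,0,0],1],[[0.0254,-0.104,0],[0,0,0],1],[[0.0254,-0.104,0],[0,0,0],1],[[0.0254,-0.104,0],[0,0,0],1],[[0.0254,-0.104,0],[0,0,0],1],[[0.0254,-0.104,0],[0,0,0],1],[[0.0254,-0.104,0],[0,0,0],1],[[0.0254,-0.104,0],[0,0,0],1],[[0.0254,-0.104,0],[0,0,0],1]]}}

```text
time: 6.6
tool_pos: [519.1, -223.3, 233.0]
orientation: [-0.092, 0.996, 0.0, -0.0]
contact_force: [1.0, -0.1, -1.8]
width: 0.556
grip_force: 27.8
```

>>> {"name": "jog_arm", "arguments": {"steps": [[[0.0127,-0.052,0],[0,0,0],1],[[0,0,0],[0,0,0],1],[[0,0,0],[0,0,0],1],[[0,0,0],[0,0,0],1],[[0,0,0],[0,0,0],1]]}}

```text
time: 7.02
tool_pos: [518.9, -236.8, 232.8]
orientation: [-0.094, 0.996, 0.0, -0.0]
contact_force: [0.9, 0.1, -0.3]
width: 0.556
grip_force: 27.8
```

```bash
python3 - <<'E'
from h import *
go(518.3,-236.6,215,100.8)
t=avg("top",2);s=avg("scene",2);np.savez("im1.npz",t=t,s=s)
c=lambda im,u,v:cv2.resize(im[v-18:v+19,u-25:u+25],(400,296),interpolation=cv2.INTER_CUBIC)
u,v=proj("scene",[518,-237,200]).astype(int)
cv2.imwrite("pics/hover.png",np.hstack([c(t,395,237),c(s,u,v)])[:,:,::-1])
E
```

```text
t 7.0167 pos [ 518.9231 -236.7869  232.8238] yaw 100.80886494689742 F [ 0.9092  0.1281 -0.3397] M [-0.0393 -0.0385  0.0076] w 47.226376812263304 g 27.775013744831085 j [ 0.1141  0.3486  0.3243  1.7799 -0.1275  1.0339  2.245 ]
turn deg [ 0.0343 -0.0098  0.0089] shift mm in tool now [ 0.574   0.2898 17.824 ] after turn [ 0.5771  0.3004 17.8238][ WARN:0@1.469] global loadsave.cpp:1063 imwrite_ Unsupported depth image for selected encoder is fallbacked to CV_8U.
```

View pics/hover.png

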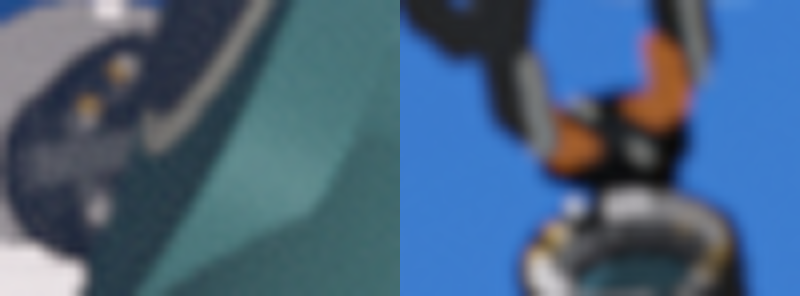

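```bash
python3 - <<'E'
from h import *
np.set_printoptions(precision=2,suppress=True)
d0=np.load("im0.npz");d=np.load("im1.npz")
p=np.array([518.92,-236.79]); a=np.radians(10.8); x=np.array([np.cos(a),np.sin(a)]); y=np.array([-x[1],x[0]])
for r in(16,-16): print("pred mark",r,proj("scene",[*(p+r*x),232.8-22]))
u,v=proj("scene",[*p,215]).astype(int)
print("marks",blobs(d["s"],lambda c:(c.min(-1)>100)&(c[...,2]-c[...,0]<25),(u-14,v-12,u+17,v+14),amin=.3))
print("orange",blobs(d["s"],lambda c:(c[...,0]-c[...,2]>40),(u-14,v-20,u+17,v+14)))
print("cap0: pred",proj("scene",[526,157.5,13]),proj("scene",[550.7,137.1,13]),"meas 315.18,207.72")
print("orange0",blobs(d0["s"],lambda c:(c[...,0]-c[...,2]>40),(300,193,335,220)))
A=[proj("scene",[*(np.array([538.35,147.1])+s*25*np.array([np.cos(np.radians(50.5)),np.sin(np.radians(50.5))])),25]) for s in(1,-1)]
print("pred orange0 outer-ish",A,"now",[proj("scene",[*(p+s*20.5*y),232.8-10]) for s in(1,-1)])
E
```

```text
pred mark 16 [191.73 188.11]
pred mark -16 [185.04 182.97]
marks [(np.float64(7.390625), array([199.51, 175.29]), array([199.12, 172.  ,   1.75,   8.12])), (np.float64(3.890625), array([193.43, 177.02]), array([193.38, 174.5 ,   1.12,   5.88])), (np.float64(25.46875), array([179.77, 183.13]), array([178.25, 177.5 ,   4.  ,  12.12])), (np.float64(1.21875), array([185.38, 183.07]), array([184.75, 183.  ,   1.88,   1.12])), (np.float64(45.140625), array([194.14, 195.65]), array([188.38, 193.62,  14.5 ,   4.38])), (np.float64(2.609375), array([183.94, 196.69]), array([182.88, 196.25,   3.12,   1.75]))]
orange [(np.float64(61.59375), array([195.19, 180.61]), array([190.5 , 174.25,   8.75,  12.38])), (np.float64(32.96875), array([184.41, 187.83]), array([181.88, 184.5 ,   6.5 ,   7.12]))]
cap0: pred [316.2  201.66] [315.32 207.65] meas 315.18,207.72
orange0 [(np.float64(43.5625), array([309.04, 202.15]), array([306.5 , 196.5 ,   7.  ,  10.75])), (np.float64(43.640625), array([322.87, 203.36]), array([319.5 , 197.88,   7.12,  10.38]))]
pred orange0 outer-ish [array([323.86, 202.16]), array([307.86, 200.95])] now [array([194.64, 178.5 ]), array([180.5 , 184.62])]
```

>>> {"name": "jog_arm", "arguments": {"steps": [[[0.0019,0.001,0.03],[0,0,0],1],[[0,0,0.03],[0,0,0],1],[[0,0,0.03],[0,0,0],1],[[0,0,0.015],[0,0,0],1],[[0,0,0.007],[0,0,0],1],[[0,0,0],[0,0,0],1],[[0,0,0],[0,0,0],1],[[0,0,0],[0,0,0],1]]}}

```text
time: 7.88
tool_pos: [518.3, -237.8, 199.6]
orientation: [-0.094, 0.996, -0.0, 0.0]
contact_force: [-0.1, 0.2, 0.4]
width: 0.556
grip_force: 27.8
```

```bash
python3 - <<'E'
from h import *
go(518.3,-236.6,193,100.8)
s=avg("scene",2);np.savez("im2.npz",s=s)
u,v=proj("scene",[518,-237,175]).astype(int); print(u,v)
cv2.imwrite("pics/near.png",cv2.resize(s[v-22:v+23,u-30:u+30].astype(np.uint8),(800,600),interpolation=cv2.INTER_CUBIC)[:,:,::-1])
E
```

```text
t 7.8833 pos [ 518.2663 -237.7915  199.5618] yaw 100.80811000784327 F [-0.0913  0.1875  0.3794] M [-0.006   0.0103  0.029 ] w 47.276181213812535 g 27.77518719434738 j [ 0.1235  0.386   0.317   1.812  -0.1433  0.9657  2.2598]
turn deg [-0.0059  0.0147  0.0081] shift mm in tool now [-0.2548  1.1647  6.5617] after turn [-0.2564  1.1641  6.5618]
190 196
```

View pics/near.png

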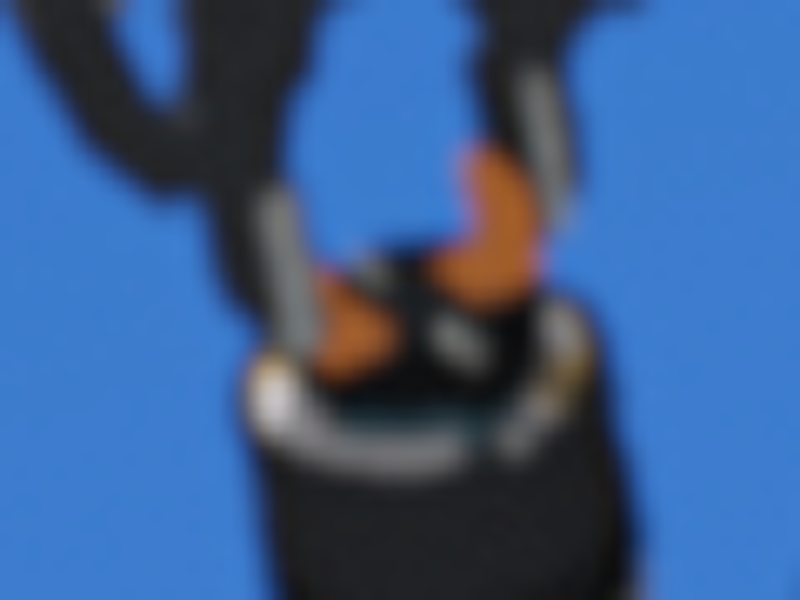

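The near view shows the cap squarely over the mouth, with its front lug at the front gap, crop (505,440). I correct y by 1.1 mm and go down gently.

>>> {"name": "jog_arm", "arguments": {"steps": [[[-0.0008,0.0039,0],[0,0,0],1],[[0,0,0.007],[0,0,0],1],[[0,0,0.007],[0,0,0],1],[[0,0,0.003],[0,0,0],1],[[0,0,0],[0,0,0],1],[[0,0,0],[0,0,0],1]]}}

```text
time: 8.48
tool_pos: [518.1, -236.5, 194.1]
orientation: [-0.094, 0.996, 0.0, -0.0]
contact_force: [0.5, -0.1, -2.1]
width: 0.554
grip_force: 27.8
```

>>> {"name": "jog_arm", "arguments": {"steps": [[[0,0,0.002],[0,0,0],1],[[0,0,0.002],[0,0,0],1],[[0,0,0],[0,0,0],1]]}}

```text
time: 8.73
tool_pos: [518.2, -236.6, 193.2]
orientation: [-0.094, 0.996, -0.0, 0.0]
contact_force: [-2.0, 0.3, 3.9]
width: 0.556
grip_force: 29.0
```

>>> {"name": "jog_arm", "arguments": {"steps": [[[0,0,0.002],[0,0,0],1],[[0,0,0.002],[0,0,0],1],[[0,0,0],[0,0,0],1]]}}

```text
time: 8.98
tool_pos: [517.9, -236.8, 191.6]
orientation: [-0.094, 0.996, -0.0, -0.0]
contact_force: [-1.2, -2.5, 0.1]
width: 0.559
grip_force: 28.1
```

>>> {"name": "jog_arm", "arguments": {"steps": [[[0,0,0.002],[0,0,0],1],[[0,0,0.002],[0,0,0],1],[[0,0,0],[0,0,0],1]]}}

```text
time: 9.23
tool_pos: [517.9, -236.8, 190.5]
orientation: [-0.094, 0.996, -0.0, -0.0]
contact_force: [-2.2, -4.4, 0.6]
width: 0.557
grip_force: 28.2
```

>>> {"name": "jog_arm", "arguments": {"steps": [[[0.0007,-0.0016,0.002],[0,0,0],1],[[0,0,0.002],[0,0,0],1],[[0,0,0],[0,0,0],1]]}}

```text
time: 9.48
tool_pos: [517.9, -236.9, 189.2]
orientation: [-0.094, 0.996, 0.0, -0.0]
contact_force: [-0.3, -3.1, -0.0]
width: 0.556
grip_force: 28.0
```

>>> {"name": "jog_arm", "arguments": {"steps": [[[0,0,0.002],[0,0,0],1],[[0,0,0.002],[0,0,0],1],[[0,0,0],[0,0,0],1]]}}

```text
time: 9.73
tool_pos: [517.9, -237.0, 188.0]
orientation: [-0.094, 0.996, 0.0, -0.0]
contact_force: [-1.1, -3.0, 0.4]
width: 0.562
grip_force: 28.0
```

>>> {"name": "jog_arm", "arguments": {"steps": [[[0,0,0.002],[0,0,0],1],[[0,0,0],[0,0,0],1],[[0,0,0],[0,0,0],1]]}}

```text
time: 9.98
tool_pos: [518.0, -237.0, 187.5]
orientation: [-0.094, 0.996, 0.0, -0.0]
contact_force: [-1.2, -2.3, -0.8]
width: 0.553
grip_force: 27.9
```

>>> {"name": "jog_arm", "arguments": {"steps": [[[0,-0.001,0.002],[0,0,0],1],[[0,0,0.002],[0,0,0],1],[[0,0,0],[0,0,0],1]]}}

```text
time: 10.23
tool_pos: [518.1, -237.1, 186.4]
orientation: [-0.094, 0.996, 0.0, -0.0]
contact_force: [-2.6, -0.5, 3.5]
width: 0.558
grip_force: 29.0
```

>>> {"name": "jog_arm", "arguments": {"steps": [[[0,0,0.002],[0,0,0],1],[[0,0,0],[0,0,0],1],[[0,0,0],[0,0,0],1]]}}

```text
time: 10.48
tool_pos: [518.1, -237.1, 185.9]
orientation: [-0.094, 0.996, 0.0, -0.0]
contact_force: [-3.0, 1.1, 5.8]
width: 0.556
grip_force: 29.6
```

>>> {"name": "jog_arm", "arguments": {"steps": [[[0,0,0.002],[0,0,0],1],[[0,0,0],[0,0,0],1],[[0,0,0],[0,0,0],1]]}}

```text
time: 10.73
tool_pos: [518.1, -237.1, 185.5]
orientation: [-0.094, 0.996, 0.0, 0.0]
contact_force: [-3.6, 0.9, 8.9]
width: 0.557
grip_force: 30.3
```

>>> {"name": "jog_arm", "arguments": {"steps": [[[0,0,0.0015],[0,0,0],1],[[0,0,0.0015],[0,0,0],1],[[0,0,0],[0,0,0],1],[[0,0,0],[0,0,0],1]]}}

```text
time: 11.07
tool_pos: [518.1, -237.1, 184.8]
orientation: [-0.094, 0.996, 0.0, 0.0]
contact_force: [-5.6, 1.9, 12.6]
width: 0.554
grip_force: 31.3
```

>>> {"name": "jog_arm", "arguments": {"steps": [[[0.001,0,0.0012],[0,0,0],1],[[0,0,0],[0,0,0],1],[[0,0,0],[0,0,0.05],1],[[0,0,0],[0,0,0.05],1],[[0,0,0],[0,0,0.05],1],[[0,0,0],[0,0,0],1]]}}

```text
time: 11.57
tool_pos: [518.3, -237.5, 184.8]
orientation: [-0.034, 0.999, -0.0, 0.001]
contact_force: [-3.5, -0.6, 14.1]
width: 0.558
grip_force: 31.6
```

```bash
python3 -c "
from h import *
go(518.1,-237.1,184.6,50)"
```

```text
t 11.5667 pos [ 518.2758 -237.48    184.766 ] yaw 93.92421515614518 F [-3.4769 -0.5519 14.053 ] M [-0.013   0.7142  0.1462] w 47.39339944713522 g 31.634992361068726 j [ 0.1072  0.406   0.3382  1.8259 -0.1638  0.9356  2.1566]
turn deg [ 0.0061  0.0751 43.9242] shift mm in tool now [0.1496 0.3912 0.1657] after turn [0.379  0.1781 0.166 ]
```

>>> {"name": "jog_arm", "arguments": {"steps": [[[0,0,0],[0,0,0.05],1],[[0,0,0],[0,0,0.07],1],[[0,0,0],[0,0,0.07],1],[[0,0,0],[0,0,0.07],1],[[0,0,0],[0,0,0.05],1],[[0,0,0],[0,0,0],1]]}}

```text
time: 12.07
tool_pos: [518.3, -237.6, 184.8]
orientation: [0.087, 0.996, -0.0, 0.001]
contact_force: [-2.4, 0.1, 14.2]
width: 0.558
grip_force: 31.6
```

```bash
python3 -c "
from h import *
go(518.1,-237.1,184.6,50)"
```

```text
t 12.0667 pos [ 518.266  -237.602   184.7607] yaw 79.9672042617109 F [-2.4474  0.0501 14.1994] M [-0.1637  0.8381  0.1396] w 47.412212289083634 g 31.642085909843445 j [ 0.0666  0.4119  0.3905  1.8273 -0.1902  0.9377  1.9362]
turn deg [ 0.0036  0.0776 29.9672] shift mm in tool now [0.2512 0.4655 0.1602] after turn [0.4499 0.2779 0.1607]
```

>>> {"name": "jog_arm", "arguments": {"steps": [[[0,0,0],[0,0,0.05],1],[[0,0,0],[0,0,0.08],1],[[0,0,0],[0,0,0.08],1],[[0,0,0],[0,0,0.08],1],[[0,0,0],[0,0,0.08],1],[[0,0,0],[0,0,0.05],1],[[0,0,0],[0,0,0],1]]}}

```text
time: 12.65
tool_pos: [518.1, -237.7, 184.7]
orientation: [0.25, 0.968, -0.0, 0.0]
contact_force: [-5.0, -0.4, 14.7]
width: 0.556
grip_force: 31.7
```

```bash
python3 -c "
from h import *
go(518.1,-237.1,184.6,50)"
```

```text
t 12.65 pos [ 518.0585 -237.7108  184.6944] yaw 61.05473726581488 F [-4.9532 -0.3786 14.6613] M [-0.2385  1.1488  0.1816] w 47.287155024249245 g 31.74221634864807 j [ 0.0114  0.4218  0.4625  1.8293 -0.2277  0.9419  1.6392]
turn deg [ 0.0043  0.057  11.0547] shift mm in tool now [0.2594 0.5546 0.0941] after turn [0.3608 0.4945 0.0944]
```

>>> {"name": "jog_arm", "arguments": {"steps": [[[0.0009,-0.0005,0],[0,0,0.04],1],[[0,0,0],[0,0,0.05],1],[[0,0,0],[0,0,0.05],1],[[0,0,0],[0,0,0.03],1],[[0,0,0],[0,0,0],1]]}}

```text
time: 13.07
tool_pos: [517.9, -237.8, 184.7]
orientation: [0.313, 0.95, -0.0, 0.001]
contact_force: [-4.7, -1.2, 14.1]
width: 0.556
grip_force: 31.7
```

```bash
python3 -c "
from h import *
go(518.1,-237.1,184.6,50)"
```

```text
t 13.0667 pos [ 517.8667 -237.7556  184.7338] yaw 53.471971067549084 F [-4.7483 -1.1838 14.0943] M [-0.3219  0.9239  0.1858] w 47.265398276906204 g 31.668620109558105 j [-0.0108  0.426   0.4917  1.8305 -0.2434  0.9435  1.5207]
turn deg [0.0146 0.0715 3.472 ] shift mm in tool now [0.2029 0.6656 0.1337] after turn [0.2427 0.6522 0.1338]
```

Now small turns, watching the torque.

>>> {"name": "jog_arm", "arguments": {"steps": [[[0,0,0],[0,0,0.025],1],[[0,0,0],[0,0,0.025],1],[[0,0,0],[0,0,0],1]]}}

```text
time: 13.32
tool_pos: [517.8, -237.8, 184.7]
orientation: [0.332, 0.943, -0.0, 0.001]
contact_force: [-4.3, -1.5, 14.5]
width: 0.557
grip_force: 31.7
```

```bash
python3 -c "
from h import *
go(518.1,-237.1,184.6,50)"
```

```text
t 13.3167 pos [ 517.8348 -237.7637  184.7463] yaw 51.2468488770363 F [-4.3147 -1.4506 14.5285] M [-0.2709  0.8993  0.2888] w 47.31939935219157 g 31.653432548046112 j [-0.0173  0.4274  0.5003  1.8308 -0.248   0.9442  1.486 ]
turn deg [0.0165 0.0689 1.2468] shift mm in tool now [0.2088 0.6835 0.1462] after turn [0.2235 0.6789 0.1463]
```

>>> {"name": "jog_arm", "arguments": {"steps": [[[0,0,0],[0,0,0.025],1],[[0,0,0],[0,0,0],1]]}}

```text
time: 13.48
tool_pos: [517.7, -237.9, 184.7]
orientation: [0.341, 0.94, -0.0, 0.001]
contact_force: [-4.6, -2.3, 14.2]
width: 0.557
grip_force: 31.7
```

```bash
python3 -c "
from h import *
go(518.1,-237.1,184.6,50)"
```

```text
t 13.4833 pos [ 517.7123 -237.8946  184.7106] yaw 50.127577423551415 F [-4.5687 -2.3271 14.1553] M [-0.4146  1.1148  0.3523] w 47.30760442651783 g 31.69782668352127 j [-0.0205  0.4282  0.5048  1.831  -0.2502  0.9445  1.4686]
turn deg [0.0046 0.0638 0.1276] shift mm in tool now [0.212  0.8583 0.1105] after turn [0.2137 0.8579 0.1106]
```

>>> {"name": "jog_arm", "arguments": {"steps": [[[0,0,0],[0,0,0.015],1],[[0,0,0],[0,0,0],1],[[0,0,0],[0,0,0],1]]}}

```text
time: 13.73
tool_pos: [517.6, -238.0, 184.7]
orientation: [0.346, 0.938, -0.0, 0.0]
contact_force: [-4.7, -2.1, 14.4]
width: 0.555
grip_force: 31.7
```

```bash
python3 -c "
from h import *
go(518.1,-237.1,184.6,50)"
```

```text
t 13.7333 pos [ 517.6407 -237.9638  184.7378] yaw 49.5163246191055 F [-4.6892 -2.0916 14.399 ] M [-0.5029  1.2762  0.3985] w 47.19162037032731 g 31.748819947242737 j [-0.0223  0.4286  0.5073  1.831  -0.2514  0.9448  1.4591]
turn deg [-0.0038  0.0615 -0.4837] shift mm in tool now [0.2116 0.9552 0.1375] after turn [0.2034 0.9569 0.1378]
```

At the stop: 0.40 N m at yaw 49.5°, and the notches measured at 49.9°. Release.

>>> {"name": "jog_arm", "arguments": {"steps": [[[0,0,0],[0,0,0],-1],[[0,0,0],[0,0,0],-1],[[0,0,0],[0,0,0],-1],[[0,0,0],[0,0,0],-1],[[0,0,0],[0,0,0],-1],[[0,0,0],[0,0,0],-1],[[0,0,0],[0,0,0],-1],[[0,0,0],[0,0,0],-1]]}}

```text
time: 14.4
tool_pos: [517.4, -237.3, 183.9]
orientation: [0.346, 0.938, 0.0, -0.0]
contact_force: [-0.3, -0.4, -0.8]
width: 1.001
grip_force: 0.0
```

```bash
python3 -c "
from h import *
go(518.1,-237.1,260,50)"
```

```text
t 14.4 pos [ 517.4415 -237.3404  183.8561] yaw 49.512222343521124 F [-0.2593 -0.4405 -0.8466] M [ 0.0378  0.0279 -0.0206] w 85.09263322547027 g 0.0 j [-0.0224  0.4295  0.5066  1.8319 -0.2521  0.9444  1.4589]
turn deg [-0.0041 -0.0148 -0.4878] shift mm in tool now [ -0.325    0.6049 -76.144 ] after turn [ -0.3499   0.6075 -76.1439]
```

>>> {"name": "jog_arm", "arguments": {"steps": [[[0,0,-0.03],[0,0,0],-1],[[0,0,-0.08],[0,0,0],-1],[[0,0,-0.1],[0,0,0],-1],[[0,0,-0.1],[0,0,0],-1],[[0,0,-0.06],[0,0,0],-1],[[0.08,0.09,0],[0,0,0],-1],[[0.08,0.09,0],[0,0,0],-1],[[0.08,0.09,0],[0,0,0],-1],[[0.08,0.09,0],[0,0,0],-1],[[0.08,0.09,0],[0,0,0],-1],[[0.08,0.09,0],[0,0,0],-1],[[0,0,0],[0,0,0],-1]]}}

```text
time: 15.4
tool_pos: [513.0, -13.8, 295.5]
orientation: [0.342, 0.94, 0.001, -0.0]
contact_force: [0.1, 1.2, 0.1]
width: 0.997
grip_force: 0.0
```

```bash
python3 - <<'E'
from h import *
np.set_printoptions(precision=2,suppress=True)
t=avg("top",2);s=avg("scene",2)
c=lambda im,u,v:cv2.resize(im[v-18:v+19,u-25:u+25].astype(np.uint8),(400,296),interpolation=cv2.INTER_CUBIC)
cv2.imwrite("pics/done.png",np.hstack([c(t,392,237),c(s,191,198)])[:,:,::-1])
b=blobs(t,brass,(372,219,412,256),amin=8); print(b)
W=[onplane("top",q[1],175) for q in b[:2]]; print(W,np.degrees(np.arctan2(*(W[0]-W[1])[::-1])),np.linalg.norm(W[0]-W[1]))
E
```

```text
[(np.float64(70.453125), array([385.16, 230.81]), array([380.5 , 225.5 ,   9.88,  11.38])), (np.float64(82.390625), array([400.32, 243.59]), array([394.75, 238.62,  12.38,  11.12]))]
[array([ 532.77, -219.07]), array([ 504.12, -252.72])] 49.59120322650016 44.20014438535352
```

View pics/done.png

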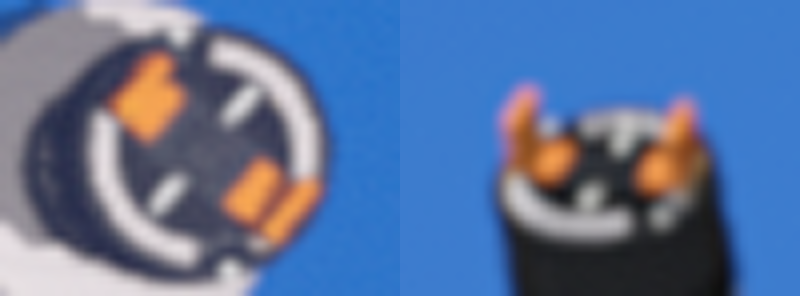

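The cap sits level in the mouth with its tabs over the brass notches, at 49.6° against the notches' 49.9°. The tab centres are 44 mm apart, matching the 43.5 mm measured when free, so both have sprung out.

```bash
python3 -c "
from bench import *
print(sign_off())"
```

```text
the job is handed in; nothing more can be done
None
```

The pinch cap is on the lens, turned clockwise to its stop and released with both tabs sprung out into their notches; I handed the job in at about 15.6 s on the robot's clock.

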